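# Screw the spout elbow home and back it off to the arrow

## Task

On the sloping watering stand, screw the spout elbow (already started on its threaded stub) clockwise all the way down until it stops hard on its seat. Then back it off, by less than one turn, until the spout points along the raised arrow on the dial, and let go. Leave the pots, ribbon reel and tape roll standing where they are.

Things in the scene. Friction and masses are not known exactly. Their poses are not given: they have to be found in the camera images.
- boss (a point): Centre of the square grip boss on top of a steel pipe elbow: 30 x 30 mm, its flats facing the frame's x and y, 48 mm tall (24 mm above and below this point), on the screw axis. Frame: z = screw axis upwards, leaning 25 degrees from vertical roughly towards the robot; x = where the spout points. Turning needs about 0.13 N m; the elbow stays where it is left.
- spout (a point): Centre of the elbow's spout mouth, 88 mm out from the screw axis along the elbow's x axis and 42 mm below the boss centre; tube 28 mm thick, rim 35 mm, its top 24 mm below the boss centre at the rim. Axes as boss.
- skirt (a point): Centre of the elbow's lower face, on the screw axis, 82 mm below the boss centre; axes as boss. It meets seat when fully home, a hard stop. Right-hand thread: clockwise seen from above lowers the elbow 8 mm a turn. At the start it is 1.9 to 3.4 rad short of home; the angle at which it stops differs each time. It can be backed off at least 4 rad.
- seat (a point): Centre of the seat on the fixed dial, on the screw axis, 10 mm above the dial's underside. Axes: z = screw axis upwards, x = direction of the raised arrow. The round metal dial is 144 mm across, 85 mm above the table, on a fixed dark steel stand with a 190 x 150 mm foot.
- mark (a point): Raised steel arrow on the dial under the elbow, about 42 mm long and 5 mm high, fixed. This point is 60 mm out from the screw axis, near the arrow's head. Axes: z = screw axis upwards, x = where the arrow points (outwards). From the fully home elbow the arrow lies 0.6 to 1.5 rad counter-clockwise, seen from above.
- pot_large: Larger terracotta pot, 95 mm across, 85 mm tall, standing beside the stand; origin at the centre of its underside. Bystander.
- pot_small: Smaller terracotta pot, 75 mm across, 70 mm tall; origin at the centre of its underside. Bystander.
- white_ribbon: Reel of white ribbon lying flat, 100 mm across, 50 mm tall; origin at the centre of its underside. Bystander.
- tape: Roll of pale brown tape lying flat, 94 mm across, 48 mm tall; origin at the centre of its underside. Bystander.

How it is judged:
By the outcome, as a careful person would: the job done as asked, in the order asked, and still so for the second after the job is handed in, with the robot touching nothing.
It also fails if it takes over 64 s, if anything falls off the work surface, if the arm or the gripper's body presses on something with over 40 N, if the wrist force passes 120 N, or if a joint passes its speed limit or range.

## Robot

A 6-joint arm with a two-finger parallel gripper is mounted at the origin on a cart in front of the work surface, level with it; the furniture and walls round the work are solid. World frame = base frame: x ahead of the robot, y to its left, z up, the work surface at z = 0. Lengths are in m, angles in rad, forces in N, time in s.
With the tool pointing down it reaches from about 0.375 to 0.9 m from the base axis. Payload 3.1 kg.
Tool frame: the origin (TCP) lies between the finger pads; the fingertips stand manip.nose_length ahead of it and the grasp point (between the pads) lies 5 mm behind it (manip.nose_length is the distance from the TCP to the fingertips, in m); z points along the fingers, y is the line along which they close (so a half turn about z gives the same grasp; the last joint's range is limited). The gripper opens to 85 mm and grips with 20 to 120 N. Pads are 22 mm wide; open, the fingers measure 114 mm over their backs; the gripper's body (76 mm by 85 mm) begins 54 mm behind the grasp point. The pads swing forward as they close: fully open they stand 13 mm farther back than shut.
Start: joints at [0.958, 0.527, 1.433, -0, 1.181, -0.178], TCP at [0.263, 0.567, 0.245] pointing down, gripper open.
Joint ranges: [-3.08, 3.08], [-0.75, 2.2], [0.22, 2.44], [-1.43, 4.57], [0, 2.65], [-2.85, 2.85]. Speed limits (rad/s): [2.79, 2.79, 3.14, 3.14, 3.14, 3.14].

## Interface

Orientations are given as a unit quaternion [x, y, z, w].
In Python, from station import monitor, eyes, job, manip gives the robot as it stands.
- The arm moves only by the shell command python3 -m pendant 'ROWS' [FORCE]. ROWS is JSON, a list that holds one entry, the list of rows, each a list of 7 numbers: the shift along the tool's x, y, z as a fraction of full scale, then the turn, a rotation vector about the tool's x, y, z as a fraction of full scale, then the opening, from 0 (shut) to 1 (fully open). A call has 1 to 20 rows; each row shifts and turns the commanded pose from where the row before left it, along the tool's axes as they then stand; what a row does not reach is not made up. Full scale, the value 1, is 800 mm for a shift and 0.12 rad for a turn. A row lasts 1/10 s, in which the tool goes at most 50 mm and 8.59 degrees, less where a joint would pass 70% of its speed; a pose out of reach is approached as far as the arm can. A call with a number of a shift or a turn outside -1 to 1 is refused whole. A call with a gripper value outside its range is refused whole. The fingers move at their own pace and stop on an object; FORCE is the grip in N (left out, the last holds). Time passes only in rows, so rows that do not move let the fingers close. It gives the time, the measured TCP pose, the force, the opening and the grip force at its end, in the units of the state.
- monitor.sense(): the state, without advancing time (a new reading comes with each control period).
- eyes.snapshot(name): name is "scene" or "top" or "wrist"; returns a dict with "pixels" (480x640x3 uint8, red, green, blue), "depth" (480x640 float32, m along the optical axis (not along the pixel's ray), 0 where there is no reading), "intrinsics" (3x3 intrinsics, pixels), "k1" (the pictures are not rectified: a ray, as slopes to the right and down, at radius r is drawn at 1 + k1 r^2 times it, then the intrinsics apply), "eye" and "attitude" of the camera in the world. Camera axes: x right, y down, z forward; pixel columns grow to the right and rows downward; lengths in m; the calibration is good to about 2 mm. A picture is of the moment at which its call begins.
- job.sign_off(): hands the job in; it is judged then, once.
The state is a dict: "t": time; "q": joint angles; "qd": joint speeds; "tau": joint torques, N m; "tcp_pos": TCP position; "tool_rot": TCP orientation; "force": force on the tool from outside, world axes, zero at the start; "ft_torque": the same for the moment, N m; "finger_gap": opening from 0.0 (shut) to 1.0 (fully open); "gripper_force": force on a finger pad.
Only numpy, scipy, OpenCV 4.12 (cv2) and the standard library are available. Lean on these libraries where they do the work, as an engineer would, in place of code of your own. Each camera call takes 0.05 s, during which the arm holds its last target. There are 200 camera calls.

## Working session

There is one attempt and no reset: what is moved stays moved. The work goes in short steps, Python scripts to look and compute and a shell command to move; the robot and the scene stay as the last step left them, time stands still between calls to the robot, and variables do not carry over. Pictures are saved under pics/ and viewed, at most 10 in all, crops included, and the job is handed in when it is done.

```bash
mkdir -p pics; ls; python3 - <<'E'
from station import monitor, eyes, job, manip
import cv2,numpy as np
print(manip.nose_length, monitor.sense())
ims=[]
for n in("scene","top"):
    s=eyes.snapshot(n); np.savez(f"pics/{n}0.npz",**s)
    print(n,s["intrinsics"],s["k1"],s["eye"],s["attitude"])
    cv2.imwrite(f"pics/{n}0.png",s["pixels"][:,:,::-1])
E
```

```text
pics
0.014 {'t': 0.0, 'q': array([ 9.57519569e-01,  5.28444570e-01,  1.43390322e+00, -1.88888640e-05,
        1.18142989e+00, -1.78484478e-01]), 'qd': array([-2.41357357e-04, -2.45629731e-04, -1.88085353e-04, -4.83850370e-05,
       -1.07155124e-04,  7.84783933e-04]), 'tau': array([ 5.38055974e-04, -4.42353737e+01, -1.78026330e+01, -1.69720852e-04,
        8.37694213e-03, -6.84797072e-07]), 'tcp_pos': array([0.26282618, 0.56628513, 0.24434658]), 'tool_rot': array([ 2.15684147e-01,  9.76462572e-01, -1.01138422e-03, -4.13238190e-04]), 'force': array([ 0.36358218,  0.32500793, -0.10275077]), 'ft_torque': array([ 0.08865104,  0.01710454, -0.0402047 ]), 'gripper_force': 0.0, 'finger_gap': 1.0074573584147417}
scene [[524.77770749   0.         321.21903558]
 [  0.         524.77770749 242.58592823]
 [  0.           0.           1.        ]] -0.06819890918795647 [ 0.08338674 -0.49520948  0.99733763] [ 0.86373184 -0.37586099  0.13549391 -0.30714365]
top [[438.45081577   0.         319.92266362]
 [  0.         438.45081577 232.34263335]
 [  0.           0.           1.        ]] -0.05051070833773252 [4.67808432e-01 1.02943108e-03 1.28340612e+00] [-0.69806333  0.71395453 -0.04121097  0.0357517 ]
```

View pics/scene0.png

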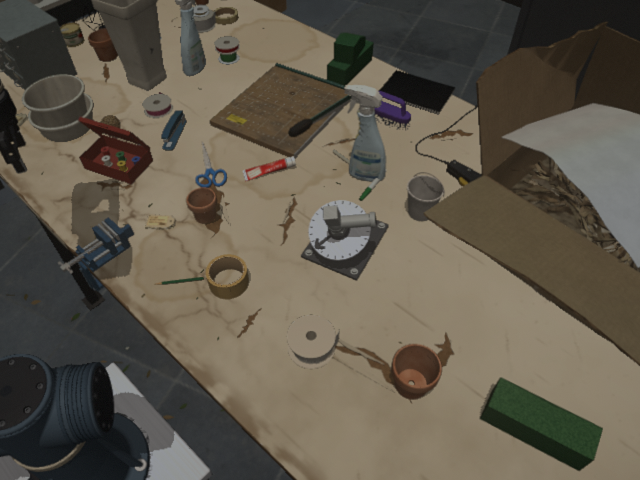

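View pics/top0.png

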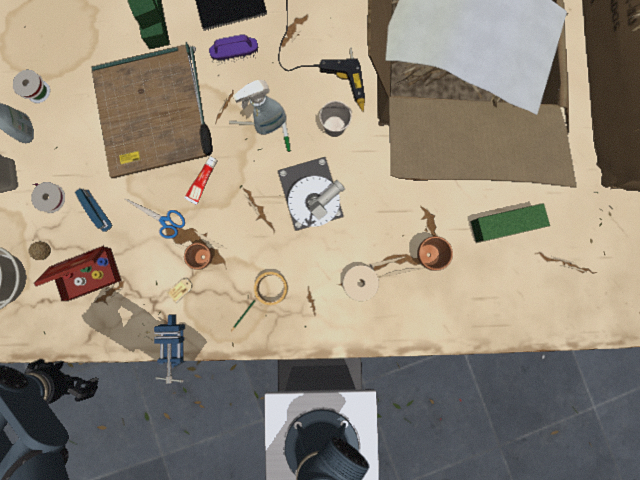

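The scene image shows the dial at about (338,232), the boss at (331,215), the spout running right to (373,221), and the arrow pointing lower-left near (322,240). In the top image the dial is near (315,203) and the spout mouth near (338,187).

```bash
cat > h.py <<'E'
import numpy as np,cv2
from scipy.spatial.transform import Rotation as R
def cloud(s):
    K=s["intrinsics"];h,w=s["depth"].shape
    u,v=np.meshgrid(np.arange(w),np.arange(h))
    uv=np.stack([u,v],-1).reshape(-1,1,2).astype(float)
    n=cv2.undistortPoints(uv,K,np.array([float(s["k1"]),0,0,0])).reshape(h,w,2)
    d=s["depth"][...,None]
    P=np.concatenate([n*d,d],-1)
    return P@R.from_quat(s["attitude"]).as_matrix().T+s["eye"]
def project(s,p):
    c=(np.atleast_2d(p)-s["eye"])@R.from_quat(s["attitude"]).as_matrix()
    return cv2.projectPoints(c.reshape(-1,1,3),np.zeros(3),np.zeros(3),s["intrinsics"],np.array([float(s["k1"]),0,0,0]))[0].reshape(-1,2)
E
python3 - <<'E'
from h import *
rng=np.random.default_rng(0)
for n,c in(("scene",(338,232)),("top",(315,203))):
    s=dict(np.load(f"pics/{n}0.npz"));P=cloud(s)
    w=P[c[1]-60:c[1]+60,c[0]-60:c[0]+60].reshape(-1,3);col=s["pixels"][c[1]-60:c[1]+60,c[0]-60:c[0]+60].reshape(-1,3)
    k=(w[:,2]>.04)&(w[:,2]<.35);w=w[k];col=col[k]
    print(n,len(w),w.min(0),w.max(0))
    # ransac plane among bright points tilt ~25deg
    b=w[col.min(1)>150];best=(0,)
    for _ in range(3000):
        a=b[rng.choice(len(b),3,False)];m=np.cross(a[1]-a[0],a[2]-a[0]);l=np.linalg.norm(m)
        if l<1e-5: continue
        m/=l*np.sign(m[2]) 
        if not .85<m[2]<.95: continue
        i=abs((b-a[0])@m)<.002
        if i.sum()>best[0]: best=(i.sum(),i)
    q=b[best[1]];c0=q.mean(0);m=np.linalg.svd(q-c0)[2][2];m*=np.sign(m[2])
    print("plane",len(q),c0,m,np.degrees(np.arccos(m[2])))
    ex=np.cross([0,1,0],m);ex/=np.linalg.norm(ex);ey=np.cross(m,ex)
    h=(w-c0)@m; pl=np.c_[(q-c0)@ex,(q-c0)@ey].astype(np.float32)
    cc,r=cv2.minEnclosingCircle(pl);C=c0+ex*cc[0]+ey*cc[1];print("circle",C,r)
    hi=w[h>.012];hh=h[h>.012];L=np.c_[(hi-C)@ex,(hi-C)@ey]*1000
    print(np.histogram(hh*1000,bins=np.arange(12,120,6)))
    t=hh>hh.max()-.01;print("top",hh.max(),t.sum(),L[t].mean(0),L[t].min(0),L[t].max(0))
    cv2.imwrite(f"pics/{n}c.png",cv2.resize(s["pixels"][c[1]-45:c[1]+45,c[0]-50:c[0]+50,::-1],None,fx=4,fy=4,interpolation=2))
a=cv2.imread("pics/scenec.png");b=cv2.imread("pics/topc.png");cv2.imwrite("pics/both.png",np.hstack([a,b]))
E
```

```text
scene 3030 [ 0.61758912 -0.07759335  0.05496999] [0.75109653 0.07666002 0.20331183]
plane 681 [0.67284247 0.00268943 0.08450039] [-0.41159881 -0.11885502  0.90358171] 25.36706486744429
circle [0.6837369  0.00520131 0.08979342] 0.06948798894882202
(array([ 13,  11,  27,  18,  19,  35,  71, 176, 223,  23,  22,  12,  20,
        18,  18,  21,  97]), array([ 12,  18,  24,  30,  36,  42,  48,  54,  60,  66,  72,  78,  84,
        90,  96, 102, 108, 114]))
top 0.12041740996589984 190 [ 1.43005322 -0.51970908] [-17.80888867 -20.1904623 ] [20.64751511 20.55625806]
top 2137 [ 0.61911707 -0.07487149  0.05775612] [0.75029452 0.07658121 0.2017334 ]
plane 867 [0.68773132 0.0140781  0.09328932] [-0.41487049 -0.11316036  0.90281627] 25.46924185136371
circle [0.68438209 0.00565018 0.09069388] 0.07201430201530457
(array([  8,   6,  13,  13,   7,  22,  40, 145, 135,  13,   6,   7,  12,
         7,   7,  10,  73]), array([ 12,  18,  24,  30,  36,  42,  48,  54,  60,  66,  72,  78,  84,
        90,  96, 102, 108, 114]))
top 0.12039079304678449 135 [1.36950464 1.23523562] [-16.71977409 -18.22483254] [19.30704155 19.78113856]
```

View pics/both.png

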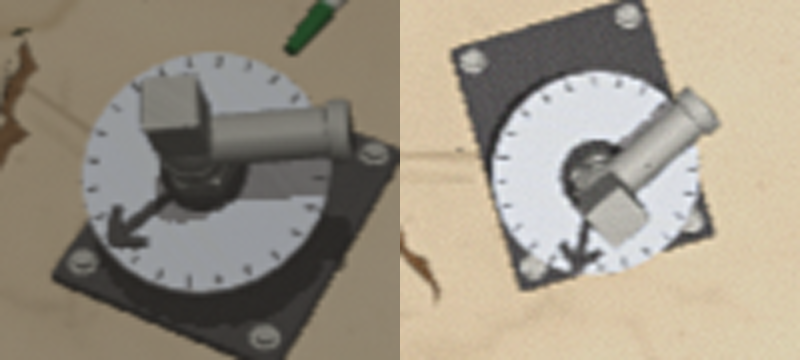

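The enlarged crops show the spout pointing towards the right side in both views, and the dark arrow pointing towards the robot: head at about (125,235) in the left crop and (577,262) in the right. Next I measure both angles about the screw axis and work out the approach.

```bash
cat >> h.py <<'E'
M=np.array([-.4132,-.116,.9032]);M/=np.linalg.norm(M)
C=np.array([.6841,.0054,.0902])
EX=np.cross([0,1,0],M);EX/=np.linalg.norm(EX);EY=np.cross(M,EX)
def loc(p): return np.c_[(p-C)@EX,(p-C)@EY,(p-C)@M]*1000
def tool(ang): # rotation with z=-M, y at angle ang about M from EX
    y=np.cos(ang)*EX+np.sin(ang)*EY; z=-M
    return np.c_[np.cross(y,z),y,z]
def go(st,pos,Rt):
    Rc=R.from_quat(st["tool_rot"]); d=Rc.inv().apply(pos-st["tcp_pos"])
    return d*1000, (Rc.inv()*R.from_matrix(Rt)).as_rotvec()
def angles(s,verbose=1):
    P=cloud(s).reshape(-1,3);col=s["pixels"].reshape(-1,3).astype(int)
    k=(s["depth"].ravel()>0)&(np.linalg.norm(P-C,axis=1)<.16);L=loc(P[k]);c=col[k];r=np.hypot(L[:,0],L[:,1])
    b=L[L[:,2]>105]; b=b[np.hypot(b[:,0],b[:,1])<28]
    sp=L[(L[:,2]>45)&(L[:,2]<75)&(r>35)&(r<100)]
    ar=L[(abs(L[:,2])<12)&(r>30)&(r<64)&(c.max(1)<110)]
    return b,sp,ar
E
python3 - <<'E'
from h import *
from station import monitor
for n in("scene","top"):
    s=dict(np.load(f"pics/{n}0.npz"));b,sp,ar=angles(s)
    print(n,"boss",np.median(b,0),(b.min(0)+b.max(0))/2,len(b))
    for nm,x in(("sp",sp),("ar",ar)):
        m=x.mean(0);print(nm,len(x),m,np.arctan2(m[1],m[0]),np.percentile(x,[5,95],axis=0).round(0).tolist())
    for a in np.arange(0,6.28,.785): pass
print(monitor.sense()["q"])
E
```

```text
scene boss [  0.68429651  -1.60490804 113.82361332] [  1.21502832  -0.36577946 112.92420407] 204
sp 343 [ 38.18610099 -50.20201474  58.92874318] -0.9205147644462405 [[18.0, -72.0, 50.0], [59.0, -29.0, 65.0]]
ar 258 [ -7.25901958 -17.81134216   1.60694696] -1.9577946734447498 [[-59.0, -52.0, -3.0], [34.0, 23.0, 7.0]]
top boss [  2.35553442   2.29223095 114.14144394] [  2.32649946   1.39027037 113.17063213] 146
sp 234 [ 43.27245552 -44.96915777  59.42045439] -0.8046237094354715 [[23.0, -67.0, 50.0], [64.0, -23.0, 66.0]]
ar 37 [-50.8482291   12.9802881    4.96879914] 2.891655361120518 [[-61.0, 4.0, 1.0], [-34.0, 23.0, 8.0]]
[ 9.57520258e-01  5.28354447e-01  1.43379351e+00 -2.99773993e-06
  1.18140408e+00 -1.78510259e-01]
```

```bash
cat > plan.py <<'E'
import sys
from h import *
from station import monitor
B=C+.0015*EX+.0003*EY+.090*M
if __name__=="__main__":
    ang,up=float(sys.argv[1]),float(sys.argv[2])
    st=monitor.sense();d,rv=go(st,B+M*up/1000,tool(ang))
    print("shift mm",d.round(1),"fs",(d/800).round(4),"rot fs",(rv/.12).round(2),"q",st["q"].round(2),st["t"])
E
python3 plan.py 2.28 110
```

```text
shift mm [-554.2 -386.4  -26.5] fs [-0.6928 -0.483  -0.0331] rot fs [-0.5  -3.89 -9.57] q [ 0.96  0.53  1.43 -0.    1.18 -0.18] 0.1
```

```bash
python3 -m pendant '[[[-0.0408,-0.0284,-0.0019,0,0,0,1],[-0.0408,-0.0284,-0.0019,0,0,0,1],[-0.0408,-0.0284,-0.0019,0,0,0,1],[-0.0408,-0.0284,-0.0019,0,0,0,1],[-0.0408,-0.0284,-0.0019,0,0,0,1],[-0.0408,-0.0284,-0.0019,0,0,0,1],[-0.0408,-0.0284,-0.0019,0,0,0,1],[-0.0408,-0.0284,-0.0019,0,0,0,1],[-0.0408,-0.0284,-0.0019,0,0,0,1],[-0.0408,-0.0284,-0.0019,0,0,0,1],[-0.0408,-0.0284,-0.0019,0,0,0,1],[-0.0408,-0.0284,-0.0019,0,0,0,1],[-0.0408,-0.0284,-0.0019,0,0,0,1],[-0.0408,-0.0284,-0.0019,0,0,0,1],[-0.0408,-0.0284,-0.0019,0,0,0,1],[-0.0408,-0.0284,-0.0019,0,0,0,1],[-0.0408,-0.0284,-0.0019,0,0,0,1]]]'; python3 plan.py 2.28 110
```

```text
t: 1.8
tcp_pos: [0.6041, -0.0187, 0.2707]
tool_rot: [0.216, 0.976, 0.0, -0.001]
force: [0.3, 0.1, 0.2]
finger_gap: 1.0
gripper_force: 0.0
shift mm [ 1.6  0.5 -0.8] fs [ 0.0021  0.0007 -0.0009] rot fs [-0.48 -3.89 -9.58] q [-0.22  0.47  1.46  0.    1.21 -1.35] 1.8
```

```bash
python3 -m pendant '[[[0,0,0,-0.044,-0.354,-0.871,1],[0,0,0,-0.044,-0.354,-0.871,1],[0,0,0,-0.044,-0.354,-0.871,1],[0,0,0,-0.044,-0.354,-0.871,1],[0,0,0,-0.044,-0.354,-0.871,1],[0,0,0,-0.044,-0.354,-0.871,1],[0,0,0,-0.044,-0.354,-0.871,1],[0,0,0,-0.044,-0.354,-0.871,1],[0,0,0,-0.044,-0.354,-0.871,1],[0,0,0,-0.044,-0.354,-0.871,1],[0,0,0,-0.044,-0.354,-0.871,1],[0,0,0,0,0,0,1]]]'; python3 plan.py 2.28 110; python3 - <<'E'
from h import *
from station import eyes
s=eyes.snapshot("wrist");np.savez("pics/w1.npz",**s);cv2.imwrite("pics/w1.png",s["pixels"][:,:,::-1])
b,sp,ar=angles(s)
print("boss",np.median(b,0),(b.min(0)+b.max(0))/2,len(b))
t=b[b[:,2]>111][:,:2].astype(np.float32)
print(cv2.minAreaRect(t))
for nm,x in(("sp",sp),("ar",ar)):
    if len(x): m=x.mean(0);print(nm,len(x),m,np.arctan2(m[1],m[0]))
E
```

```text
t: 3.0
tcp_pos: [0.6056, -0.0127, 0.2733]
tool_rot: [-0.347, 0.913, -0.023, 0.215]
force: [-0.5, -0.7, 0.5]
finger_gap: 1.003
gripper_force: 0.0
shift mm [ 5.6 -1.6 -0. ] fs [ 0.007 -0.002 -0.   ] rot fs [-0.02 -0.08 -0.05] q [-0.32  0.35  1.76  0.36  0.7  -2.85] 3.0
boss [ 8.29763647e-03 -6.85308946e-01  1.13715138e+02] [  1.19043051   0.13240595 110.46257788] 2506
((1.0545330047607422, 0.05126190185546875), (30.26653289794922, 29.71927261352539), 41.15378189086914)
sp 2902 [ 38.72491532 -48.78189993  59.28445331] -0.8998241444803812
ar 5578 [-27.14112928  -9.17352914   0.48293677] -2.8156537012686824
```

View pics/w1.png

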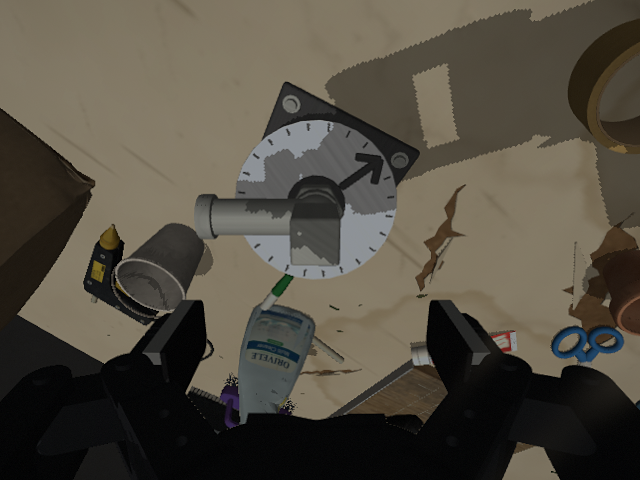

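The wrist view shows the spout to the left (mouth about (207,215)), the boss top about (315,235), and the arrow running from (340,187) to its head at (375,160). Joint 6 is at its limit in this orientation, so I'll use the flat pair a quarter turn clockwise instead.

```bash
sed -i 's/^B=.*/B=C+.00105*EX+.0000*EY+.090*M/' plan.py
python3 -m pendant '[[[0,0,0,0,0,0.94,1],[0,0,0,0,0,0.94,1],[0,0,0,0,0,0.94,1],[0,0,0,0,0,0.94,1],[0,0,0,0,0,0.94,1],[0,0,0,0,0,0.94,1],[0,0,0,0,0,0.94,1],[0,0,0,0,0,0.94,1],[0,0,0,0,0,0.94,1],[0,0,0,0,0,0.94,1],[0,0,0,0,0,0.94,1],[0,0,0,0,0,0.94,1],[0,0,0,0,0,0.94,1],[0,0,0,0,0,0.94,1],[0,0,0,0,0,0,1]]]'; python3 plan.py 0.718 110; python3 - <<'E'
from h import *
s=dict(np.load("pics/w1.npz"));P=cloud(s).reshape(-1,3);L=loc(P).reshape(480,640,3);c=s["pixels"].max(2)
r=np.hypot(L[...,0],L[...,1])
for z0 in (2,3):
  k=(L[...,2]>z0)&(L[...,2]<9)&(r>28)&(r<66); k[:,:330]=0
  x=L[k];m=x.mean(0);u=np.linalg.svd((x-m)[:,:2],full_matrices=False)[2][0];u*=np.sign(u@m[:2])
  far=x[np.hypot(x[:,0],x[:,1])>np.percentile(np.hypot(x[:,0],x[:,1]),60)].mean(0)
  print(k.sum(),m,np.arctan2(m[1],m[0]),np.arctan2(u[1],u[0]),np.arctan2(far[1],far[0]))
E
```

```text
t: 4.55
tcp_pos: [0.6064, -0.0124, 0.2737]
tool_rot: [0.402, 0.89, 0.136, 0.168]
force: [-0.9, 1.4, 0.1]
finger_gap: 1.002
gripper_force: 0.0
shift mm [-1.1 -7.   0. ] fs [-0.0014 -0.0088  0.    ] rot fs [-0.08  0.03 -0.16] q [-0.31  0.35  1.76  0.36  0.7  -1.28] 4.55
703 [-49.77403057  12.09706137   4.74468571] 2.903175590428427 3.0628495176480945 2.9077221704327507
674 [-49.87804554  12.22257485   4.84720199] 2.9012789732078437 2.8980385636261365 2.9011215031210424
```

```bash
python3 -m pendant '[[[-0.0014,-0.0088,0,-0.08,0.03,-0.16,1],[0,0,0.025,0,0,0,1],[0,0,0.025,0,0,0,1],[0,0,0.025,0,0,0,1],[0,0,0,0,0,0,1],[0,0,0,0,0,0,1]]]'; python3 plan.py 0.718 0
```

```text
t: 5.15
tcp_pos: [0.627, -0.0108, 0.217]
tool_rot: [0.392, 0.893, 0.14, 0.169]
force: [0.0, -0.4, 0.3]
finger_gap: 1.002
gripper_force: 0.0
shift mm [-0.2  0.2 50. ] fs [-0.0003  0.0002  0.0625] rot fs [-0.   -0.01 -0.  ] q [-0.3   0.46  1.77  0.44  0.58 -1.38] 5.15
```

```bash
python3 -m pendant '[[[-0.0003,0.0002,0.0155,0,0,0,1],[0,0,0.0155,0,0,0,1],[0,0,0.0155,0,0,0,1],[0,0,0.0155,0,0,0,1],[0,0,0,0,0,0,1],[0,0,0,0,0,0,0.2],[0,0,0,0,0,0,0],[0,0,0,0,0,0,0],[0,0,0,0,0,0,0],[0,0,0,0,0,0,0],[0,0,0,0,0,0,0]]]' 50; python3 plan.py 0.718 0; python3 -c "
from station import monitor;s=monitor.sense();print(s['ft_torque'],s['force'])"
```

```text
t: 6.25
tcp_pos: [0.648, -0.0053, 0.1733]
tool_rot: [0.393, 0.893, 0.14, 0.17]
force: [-1.0, -0.1, 4.9]
finger_gap: 0.345
gripper_force: 49.7
shift mm [ 0.6 -0.5  1.2] fs [ 0.0007 -0.0006  0.0015] rot fs [ 0.01  0.01 -0.02] q [-0.28  0.55  1.76  0.49  0.5  -1.42] 6.25
[-0.23284442  0.39809184 -0.04134866] [-1.01578619 -0.09777364  4.92995936]
```

```bash
cat > mon.py <<'E'
from plan import *
st=monitor.sense();Rm=R.from_quat(st["tool_rot"]).as_matrix();y=Rm[:,1];L=loc(st["tcp_pos"])[0]
print("t",round(st["t"],2),"psi",np.arctan2(y@EY,y@EX).round(3),"Tz",(st["ft_torque"]@M).round(3),"F(ex,ey,m)",[round(float(st["force"]@a),1) for a in(EX,EY,M)],"tcpL",L.round(2),"tilt",(-Rm[:,2]@M).round(5),"gap",round(st["finger_gap"],3),"q6",st["q"][5].round(3))
E
python3 -m pendant '[[[0,0,0.00019,0,0,1,0],[0,0,0.00019,0,0,1,0],[0,0,0.00019,0,0,1,0],[0,0,0.00019,0,0,1,0],[0,0,0.00019,0,0,1,0],[0,0,0.00019,0,0,1,0],[0,0,0.00019,0,0,1,0],[0,0,0.00019,0,0,1,0],[0,0,0.00019,0,0,1,0],[0,0,0.00019,0,0,1,0]]]'; python3 mon.py
```

```text
t: 7.25
tcp_pos: [0.6477, -0.0052, 0.1715]
tool_rot: [0.83, 0.513, 0.211, 0.061]
force: [-4.4, -0.6, 4.5]
finger_gap: 0.346
gripper_force: 48.8
t 7.25 psi -0.488 Tz 0.144 F(ex,ey,m) [-2.1, 0.1, 6.0] tcpL [ 0.71 -0.18 89.71] tilt 1.0 gap 0.346 q6 -0.213
```

```bash

python3 -m pendant '[[[0,0,0.00019,0,0,1,0],[0,0,0.00019,0,0,1,0],[0,0,0.00019,0,0,1,0],[0,0,0.00019,0,0,1,0],[0,0,0.00019,0,0,1,0],[0,0,0.00019,0,0,1,0],[0,0,0.00019,0,0,1,0],[0,0,0.00019,0,0,1,0],[0,0,0.00019,0,0,1,0],[0,0,0.00019,0,0,1,0],[0,0,0.00019,0,0,1,0],[0,0,0.00019,0,0,1,0]]]'; python3 mon.py
```

```text
t: 8.45
tcp_pos: [0.6478, -0.0039, 0.1696]
tool_rot: [0.962, -0.161, 0.198, -0.094]
force: [-4.6, 3.5, 5.7]
finger_gap: 0.345
gripper_force: 49.8
t 8.45 psi -1.927 Tz 0.123 F(ex,ey,m) [-1.8, 4.4, 6.7] tcpL [5.000e-02 8.700e-01 8.781e+01] tilt 1.0 gap 0.345 q6 1.225
```

```bash

python3 -m pendant '[[[0,0,0.00019,0,0,1,0],[0,0,0.00019,0,0,1,0],[0,0,0.0001,0,0,0.5,0]]]'; python3 mon.py
```

```text
t: 8.75
tcp_pos: [0.6481, -0.0036, 0.1694]
tool_rot: [0.928, -0.302, 0.182, -0.123]
force: [-3.4, 5.3, 6.9]
finger_gap: 0.348
gripper_force: 49.9
t 8.75 psi -2.226 Tz 0.14 F(ex,ey,m) [-0.2, 6.1, 7.0] tcpL [ 0.16  1.14 87.45] tilt 1.0 gap 0.348 q6 1.523
```

```bash

python3 -m pendant '[[[0,0,0.0001,0,0,0.5,0],[0,0,0.0001,0,0,0.5,0],[0,0,0.0001,0,0,0.5,0]]]' >/dev/null; python3 mon.py
python3 -m pendant '[[[0,0,0.0001,0,0,0.5,0]]]' >/dev/null; python3 mon.py
```

```text
t 9.05 psi -2.405 Tz 0.129 F(ex,ey,m) [-0.2, 4.7, 7.2] tcpL [ 0.26  1.34 87.18] tilt 1.0 gap 0.348 q6 1.702
t 9.15 psi -2.465 Tz 0.184 F(ex,ey,m) [0.4, 5.0, 7.1] tcpL [ 0.27  1.37 87.09] tilt 0.99999 gap 0.346 q6 1.762
```

```bash

for i in 1; do python3 -m pendant '[[[0,0,0.00005,0,0,0.3,0]]]' >/dev/null; python3 mon.py; done
python3 -m pendant '[[[0,0,0.00005,0,0,0.3,0]]]' >/dev/null; python3 mon.py
python3 -m pendant '[[[0,0,0.00005,0,0,0.3,0]]]' >/dev/null; python3 mon.py
```

```text
t 9.25 psi -2.5 Tz 0.159 F(ex,ey,m) [0.7, 6.4, 5.6] tcpL [ 0.27  1.41 87.05] tilt 0.99999 gap 0.343 q6 1.797
t 9.35 psi -2.536 Tz 0.165 F(ex,ey,m) [0.5, 6.3, 6.6] tcpL [ 0.31  1.44 87.01] tilt 0.99999 gap 0.344 q6 1.833
t 9.45 psi -2.565 Tz 1.871 F(ex,ey,m) [-0.8, 6.6, 6.9] tcpL [ 0.41  1.46 86.97] tilt 1.0 gap 0.347 q6 1.865
```

```bash
python3 -m pendant '[[[0,0,0,0,0,0.15,0],[0,0,0,0,0,0,0]]]' >/dev/null; python3 mon.py
```

```text
t 9.65 psi -2.579 Tz 1.691 F(ex,ey,m) [-0.0, 4.3, 5.4] tcpL [ 0.6   1.27 87.01] tilt 1.0 gap 0.346 q6 1.88
```

Torque jumped from 0.16 to about 1.8 N m while rotation stopped, so the elbow is hard on its seat. Now I back it off by about 0.77 rad.

```bash
python3 -m pendant '[[[0,0,-0.00019,0,0,-1,0],[0,0,-0.00019,0,0,-1,0],[0,0,-0.00019,0,0,-1,0],[0,0,-0.00019,0,0,-1,0],[0,0,-0.00019,0,0,-1,0],[0,0,-0.00019,0,0,-1,0],[0,0,0,0,0,-0.43,0],[0,0,0,0,0,0,0],[0,0,0,0,0,0,0]]]' >/dev/null; python3 mon.py
python3 -m pendant '[[[0,0,0,0,0,0,0.6],[0,0,0,0,0,0,1],[0,0,0,0,0,0,1],[0,0,0,0,0,0,1],[0,0,0,0,0,0,1],[0,0,-0.02,0,0,0,1],[0,0,-0.025,0,0,0,1],[0,0,-0.025,0,0,0,1],[0,0,-0.025,0,0,0,1],[0,0,-0.025,0,0,0,1],[0,0,-0.025,0,0,0,1],[0,0,0,0,0,0,1],[0,0,0,0,0,0,1]]]'; cat > chk.py <<'E'
from plan import *
from station import eyes
import sys
s=eyes.snapshot("wrist");cv2.imwrite(sys.argv[1],s["pixels"][:,:,::-1])
b,sp,ar=angles(s)
t=b[b[:,2]>b[:,2].max()-5][:,:2].astype(np.float32);print("bossrect",cv2.minAreaRect(t))
L=loc(cloud(s).reshape(-1,3)).reshape(480,640,3);r=np.hypot(L[...,0],L[...,1])
x=sp;m=x.mean(0);u=np.linalg.svd((x-m)[:,:2],full_matrices=False)[2][0];u*=np.sign(u@m[:2]);print("spout",len(x),m,np.arctan2(m[1],m[0]-1),np.arctan2(u[1],u[0]))
k=(L[...,2]>3)&(L[...,2]<9)&(r>28)&(r<66)
x=L[k];
if len(x): m=x.mean(0);print("arrow",len(x),m,np.arctan2(m[1],m[0]-1))
E
python3 chk.py pics/w2.png; python3 mon.py
```

```text
t 10.55 psi -1.817 Tz 0.124 F(ex,ey,m) [-0.5, 3.2, 7.1] tcpL [ 0.2   0.82 87.9 ] tilt 1.0 gap 0.341 q6 1.115
t: 11.85
tcp_pos: [0.6013, -0.0185, 0.2744]
tool_rot: [0.969, -0.109, 0.204, -0.083]
force: [-0.2, 0.3, -0.5]
finger_gap: 0.999
gripper_force: 0.0
bossrect ((0.9301567077636719, 0.7662944793701172), (30.151338577270508, 30.369325637817383), 77.48832702636719)
spout 2141 [-60.06096999  14.32003965  56.54840006] 2.911235295633019 2.9330972195232365
t 11.9 psi -1.819 Tz -0.028 F(ex,ey,m) [0.9, 0.3, 0.1] tcpL [ 8.2000e-01 -1.7000e-01  2.0276e+02] tilt 1.0 gap 1.001 q6 1.199
```

View pics/w2.png

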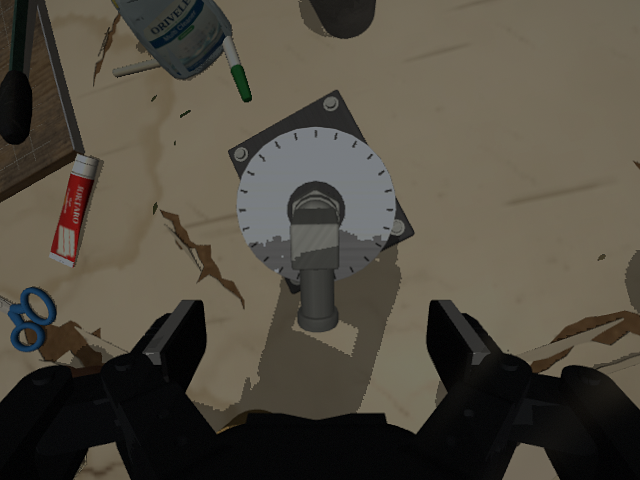

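The wrist image shows the spout (boss at (315,247), mouth at (318,318)) lying over the arrow. Measured spout angle is 2.90–2.92 rad against about 2.91 for the arrow, and the gripper is clear.

```bash
python3 -c "
from station import job;print(job.sign_off())"
```

```text
the job is handed in; nothing more can be done
None
```

I screwed the elbow clockwise about 3.3 rad until it stopped hard on its seat, then backed it off 0.76 rad. The spout now points along the arrow to within about 0.02 rad. I let go, moved the gripper clear and handed the job in at about 12 s; the pots, ribbon reel and tape roll weren't touched.

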